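# Hang the two-pronged tool hook on the lipped garage rail

## Task

Hang the two-pronged tool hook on the raised metal channel rail: lift it over the rail's low front lip and lower it, without dropping it, until its block sits flat on the channel floor behind the lip, square to the rail, with the prongs hanging outside over the lip; then let go. Leave the single-pronged hook and the jar where they are.

Things in the scene. Friction and masses are not known exactly. Their poses are not given: they have to be found in the camera images.
- double_hook: Steel block 28 (x) x 70 (y) x 38 mm high; upright on it a centred dark grip plate, 12 (x) x 50 (y) mm, top 95 mm above the underside. Two 7 mm rods leave its +x face 22 mm off centre, level with 30 mm free below, bend down at x=54 mm (low point 2.5 mm above underside level), tips at x=84 mm. 0.5 kg, stands on its block, on a 3 mm mat. Origin: centre of the block's underside; x to the prongs, z up.
- single_hook: Bystander: same block and grip plate as the double hook, but one bent rod in the middle of its +x face. Stands on the same mat, on either side of the double hook. Origin: centre of the block's underside, x towards the prong, z up.
- rail_seat (a point): Centre of the floor (top face, 90 mm over the bench) of the fixed aluminium channel rail on blue posts, left or right of the robot, yawed up to 0.3 rad. x points across it to the low front lip, y along it. Inside 50 (x) by 252 mm (y), ends closed. Lip x=24 to 30 mm, top 22 mm above the floor; rear wall x=-25 to -29, top 38 mm. The hook seats with its x along this x.
- jar: Clear screw jar with a dark lid, 60 mm in diameter, 80 mm high, a bystander standing on the mat beyond the hooks. Origin: centre of its underside.

How it is judged:
On the way, in this order (a step that is already met when the one before it is completed fails the run):
1. the two-pronged hook is lifted until its underside is higher than the front lip (z of double_hook in the frame of rail_seat above 0.022 m), for 0.1 s.
2. still in the gripper, it is lowered between lip and rear wall to within 10 mm of the channel floor (z of double_hook in the frame of rail_seat between -0.005 and 0.01 m and x of double_hook in the frame of rail_seat between -0.018 and 0.018 m and y of double_hook in the frame of rail_seat between -0.11 and 0.11 m and contact force between double_hook and the fingers above 0.5 N), for 0.1 s.
At the end, for the whole second after the job is handed in: The two-pronged hook rests in the channel with its block's underside within 5 mm of the channel floor, upright within 0.1 rad, square to the rail within 0.26 rad, within 18 mm of the channel's middle across it and within 110 mm of the middle along it, prongs over the front lip, at rest (z of double_hook in the frame of rail_seat between -0.005 and 0.005 m and x of double_hook in the frame of rail_seat between -0.018 and 0.018 m and y of double_hook in the frame of rail_seat between -0.11 and 0.11 m and angle between double_hook's own z axis and vertical below 0.1 rad and angle between the x axis of double_hook and the x axis of rail_seat, either way round below 0.26 rad and linear speed of double_hook below 0.02 m/s); the robot touches nothing.
It fails at once if the single-pronged hook is moved by more than 25 mm (distance of single_hook from where it was at the start of the episode above 0.025 m).
It fails at once if the jar is moved by more than 25 mm (distance of jar from where it was at the start of the episode above 0.025 m).
It also fails if it takes over 48 s, if anything falls off the work surface, if the arm or the gripper's body presses on something with over 40 N, if the wrist force passes 120 N, or if a joint passes its speed limit or range.

## Robot

A 7-joint arm with a two-finger parallel gripper is mounted at the origin on the work surface. World frame = base frame: x ahead of the robot, y to its left, z up, the work surface at z = 0. Lengths are in m, angles in rad, forces in N, time in s.
With the tool pointing down it reaches from about 0.4 to 0.85 m from the base axis. Payload 10.4 kg.
Tool frame: the origin (TCP) lies on the mounting face of the last link; the fingertips stand 182 mm ahead of it and the grasp point (between the pads) lies 164 mm ahead of it; z points along the fingers, y is the line along which they close (so a half turn about z gives the same grasp; the last joint's range is limited). The gripper opens to 87 mm and grips with 3 to 60 N. Pads are 19 mm wide; open, the fingers measure 117 mm over their backs; the gripper's body (75 mm by 190 mm) begins 51 mm behind the grasp point.
Start: joints at [1.093, 0.332, -0.065, 1.46, 0.022, 1.35, -0.088], TCP at [0.275, -0.561, 0.405] pointing down, gripper open.
Joint ranges: [-2.6, 2.6], [-0.5, 2.12], [-1.47, 1.34], [0.16, 2.42], [-1.27, 4.41], [0.06, 2.06], [-2.6, 2.6]. Speed limits (rad/s): [2.22, 2.22, 2.79, 2.79, 3.14, 3.14, 3.14].

## Interface

Orientations are given as a unit quaternion [w, x, y, z].
In Python, from plant import manip, cams gives the robot as it stands (manip), with the cameras (cams).
- The arm moves only by the tool tcp_steps, called after "Call:" in YAML: its name, and indented under it one key for each argument. Schema: {"type":"object","properties":{"moves":{"type":"object","properties":{"increments":{"type":"array","items":{"type":"array","items":{"type":"number"},"minItems":5,"maxItems":5},"minItems":1,"maxItems":10}},"additionalProperties":false,"required":["increments"]},"force":{"type":"number"},"only":{"type":"string"},"quiet":{"type":"boolean"},"lines":{"type":"string"}},"required":["moves"],"additionalProperties":false}. moves is an object whose key "increments" holds a list of rows, 1 to 10 of them, each of 5 numbers: dx, dy, dz in parts of the range, where 1.0 means 1 m, then a turn about the tool's z in fractions of the full range, 1 being 2 rad, then the finger opening in m; each row is the pose to reach, as a shift and turn from the pose commanded when the call began, along the tool's axes at that moment; what a row does not reach only later rows make up. A row lasts 1/8 s, in which the tool goes at most 0.0625 m and 0.188 rad, less where a joint would pass 70% of its speed; a pose out of reach is approached as far as the arm can. The fingers move at their own pace and stop on an object; force is the grip in N (left out, the last holds). Time passes only in rows, so rows that do not move let the fingers close. The tool returns the time, the measured TCP pose, the force, the opening and the grip force at its end. only (a regular expression) keeps the lines of the reply that match it, lines (a string "A,B") keeps lines A to B, and quiet returns only ok. Input that does not fit is refused with a message, and nothing moves.
- manip.get_state(): the state, without advancing time (a new reading comes with each control period).
- cams.read_camera(name): name is "scene" or "side" or "wrist"; returns a dict with "img" (384x512x3 uint8, blue, green, red), "fx", "fy", "cx", "cy" (pixels), "cam_to_world" (4x4, takes a point from camera to world coordinates); the wrist camera has in their place "mount" (4x4, takes a point from camera to tool coordinates, whose origin is the TCP and whose axes are the flange's). Camera axes: x right, y down, z forward; pixel columns grow to the right and rows downward; lengths in m; the calibration is good to about 2 mm. A picture is of the moment at which its call begins: read the wrist's pose just before it. There is no depth.
- manip.hand_in(): hands the job in; it is judged then, once.
The state is a dict: "clock": time; "qpos": joint angles; "joint_vel": joint speeds; "tau": joint torques, N m; "ee_pos": TCP position; "tool_rot": TCP orientation; "force": force on the tool from outside, world axes, zero at the start; "moment": the same for the moment, N m; "width": finger opening in m; "gripper_force": force on a finger pad.
Only numpy, scipy, OpenCV 4.12 (cv2) and the standard library are available. Lean on these libraries where they do the work, as an engineer would, in place of code of your own. Each camera call takes 0.05 s, during which the arm holds its last target. There are 200 camera calls.

## Working session

There is one attempt and no reset: what is moved stays moved. The work goes in short steps, Python scripts to look and compute and a tool call to move; the robot and the scene stay as the last step left them, time stands still between calls to the robot, and variables do not carry over. Pictures are saved under pics/ and viewed, at most 10 in all, crops included, and the job is handed in when it is done.

```bash
ls; mkdir -p pics
```

Create h.py:
```python
import numpy as np, cv2
from plant import manip, cams
from scipy.spatial.transform import Rotation as R
def pose():
    s=manip.get_state(); T=np.eye(4); q=s["tool_rot"]
    T[:3,:3]=R.from_quat([q[1],q[2],q[3],q[0]]).as_matrix(); T[:3,3]=s["ee_pos"]; return T
def shot(name,fn=None):
    T=pose(); c=cams.read_camera(name)
    c["T"]=np.array(c["cam_to_world"]) if "cam_to_world" in c else T@np.array(c["mount"])
    if fn: cv2.imwrite("pics/"+fn,c["img"]); np.savez("pics/"+fn[:-4],**{k:np.array(c[k]) for k in("fx","fy","cx","cy","T")})
    return c
def load(fn): return dict(np.load("pics/"+fn+".npz"))
def ray(c,u,v):
    d=c["T"][:3,:3]@np.array([(u-c["cx"])/c["fx"],(v-c["cy"])/c["fy"],1]); return c["T"][:3,3],d/np.linalg.norm(d)
def onz(c,u,v,z):
    o,d=ray(c,u,v); return o+d*(z-o[2])/d[2]
def tri(*a):
    A=0;b=0
    for c,u,v in a:
        o,d=ray(c,u,v); P=np.eye(3)-np.outer(d,d); A=A+P; b=b+P@o
    p=np.linalg.solve(A,b); return p,[float(np.linalg.norm(np.cross(p-ray(*x)[0],ray(*x)[1]))) for x in a]
def proj(c,p):
    q=np.linalg.inv(c["T"])@np.append(p,1); return c["fx"]*q[0]/q[2]+c["cx"],c["fy"]*q[1]/q[2]+c["cy"]
```

Run:
```python
from h import *
np.set_printoptions(precision=4,suppress=True)
for n in("scene","side","wrist"):
    c=shot(n,n+"0.png"); print(n,c["T"][:3,3],c["T"][:3,2],c["fx"])
print(pose(),manip.get_state()["clock"])
a=[cv2.imread(f"pics/{n}0.png") for n in("scene","side")]
```

```text
pics
plant.py
scene [1.3581 0.5169 0.7308] [-0.6737 -0.4642 -0.575 ] 425.23889031718954
side [0.153  0.6841 0.9206] [ 0.3983 -0.584  -0.7073] 487.017809733762
wrist [ 0.3405 -0.5285  0.3841] [-0.2434 -0.1186 -0.9626] 297.35643835647227
[[ 0.8984  0.4393 -0.0005  0.2745]
 [ 0.4393 -0.8984  0.001  -0.5614]
 [-0.     -0.0011 -1.      0.4041]
 [ 0.      0.      0.      1.    ]] 0.15
```

View pics/scene0.png

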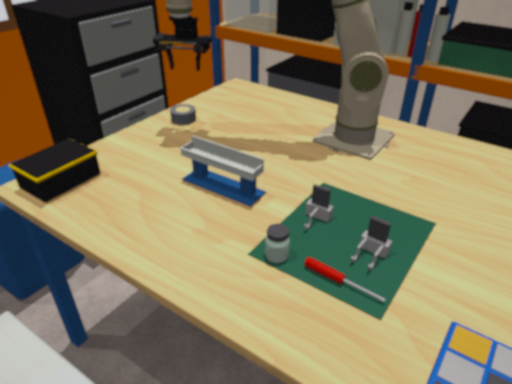

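View pics/side0.png

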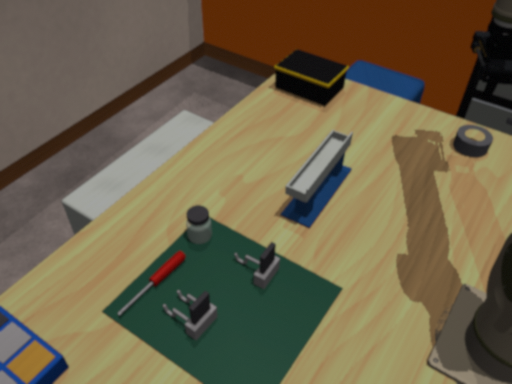

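The scene view shows the double hook at about (375,240), the single hook at (319,205), the jar at (277,245) and the rail at (222,165). In the side view they are at (200,315), (265,265), (199,225) and (320,170). I'll enlarge the double hook and rail in one sheet.

Run:
```python
from h import *
a=cv2.imread("pics/scene0.png");b=cv2.imread("pics/side0.png")
def t(i,x,y,w=100,h=75): return cv2.resize(i[y:y+h,x:x+w],(400,300),interpolation=cv2.INTER_CUBIC)
cv2.imwrite("pics/z1.png",np.vstack([np.hstack([t(a,175,132),t(a,325,205)]),np.hstack([t(b,270,125,120,90),t(b,150,270)])]))
```

```text
(no output)
```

View pics/z1.png

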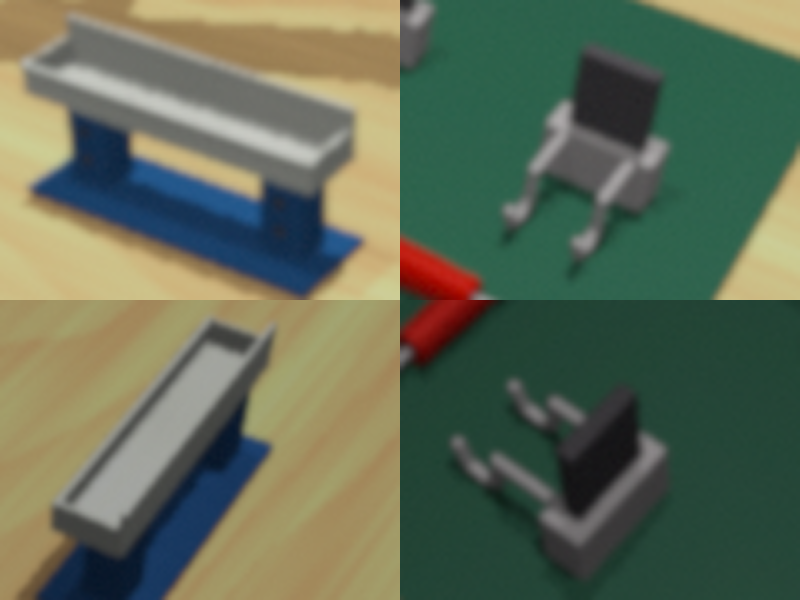

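The sheet shows the rail's low lip facing the scene camera, away from the robot. Its lip-top corners are at about scene (181,148) and (255,173), side (333,131) and (286.5,188.6). The double hook's plate top corners are at scene (371,216) and (390.5,223), with its prongs pointing towards the scene camera. Next I triangulate.

Run:
```python
from h import *
np.set_printoptions(precision=4,suppress=True)
S=load("scene0");D=load("side0")
for n,s,d,z in [("lip+y",(255,173.25),(286.5,188.6),.112),("lip-y",(181.25,147.75),(333,131),.112),("rear-y",(192.5,136.25),(351.9,133.4),.128)]:
    print(n,*tri((S,*s),(D,*d)),onz(S,*s,z),onz(D,*d,z))
print("rear+y",onz(S,263.25,159.5,.128))
for n,s in [("plate -y",(371.25,216.2)),("plate +y",(390.5,223.2)),("blk front -y bottom?",(361.5,248)),("tip+y",(369,270)),("tip-y",(353,261))]: print(n,onz(S,*s,.098 if "plate" in n else .006))
print("side plate +y,-y",onz(D,190.8,309,.098),onz(D,206.8,292,.098))
print("plate-y tri",tri((S,371.25,216.2),(D,206.8,292)),"+y",tri((S,390.5,223.2),(D,190.8,309)))
print("single plate",onz(S,320,187,.098),onz(D,270,247,.098),"jar lid",onz(S,277,230,.08),onz(D,199,214,.08))
```

```text
lip+y [ 0.5531 -0.0548  0.107 ] [0.0001474065214767586, 0.0001474065214766753] [ 0.5597 -0.05    0.112 ] [ 0.5506 -0.0504  0.112 ]
lip-y [ 0.5662 -0.3176  0.1078] [0.00023859254223018603, 0.00023859254223022725] [ 0.5718 -0.3116  0.112 ] [ 0.5642 -0.3128  0.112 ]
rear-y [ 0.5126 -0.319   0.123 ] [0.0002181178626707439, 0.00021811786267076703] [ 0.5193 -0.3125  0.128 ] [ 0.5103 -0.3124  0.128 ]
rear+y [ 0.5085 -0.0581  0.128 ]
plate -y [0.5363 0.2783 0.098 ]
plate +y [0.5351 0.3262 0.098 ]
blk front -y bottom? [0.5537 0.275  0.006 ]
tip+y [0.6151 0.3212 0.006 ]
tip-y [0.6091 0.2773 0.006 ]
side plate +y,-y [0.5349 0.3274 0.098 ] [0.5334 0.2793 0.098 ]
plate-y tri (array([0.5343, 0.278 , 0.0963]), [0.00033698907239699925, 0.00033698907239707433]) +y (array([0.535 , 0.3267, 0.0977]), [0.0005414711599835498, 0.0005414711599835563])
single plate [0.4968 0.1172 0.098 ] [0.4922 0.1114 0.098 ] jar lid [0.6935 0.1095 0.08  ] [0.6905 0.1107 0.08  ]
```

Units first: turns go in shares of 2 rad. So -1.166 rad / 2 = -0.583.

Call:
tcp_steps:
  moves: {"increments":[[0.366,-0.236,0,-0.583,0.087],[0.366,-0.236,0,-0.583,0.087],[0.366,-0.236,0,-0.583,0.087],[0.366,-0.236,0,-0.583,0.087],[0.366,-0.236,0,-0.583,0.087],[0.366,-0.236,0,-0.583,0.087],[0.366,-0.236,0,-0.583,0.087],[0.366,-0.236,0,-0.583,0.087],[0.366,-0.236,0,-0.583,0.087]]}

```text
clock: 1.27
ee_pos: [0.4995, -0.1891, 0.4045]
tool_rot: [-0.0, 0.689, 0.724, -0.0]
force: [-1.4, -1.1, -0.6]
width: 0.0869
gripper_force: 0.0
```

Run:
```python
from h import *
np.set_printoptions(precision=4,suppress=True)
c=shot("wrist","w1.png"); print(pose(),c["T"][:3,3],c["T"][:3,:3]); cv2.imwrite("pics/w1b.png",cv2.resize(c["img"],(800,600),interpolation=cv2.INTER_CUBIC))
```

```text
[[-0.0482  0.9988 -0.0006  0.4992]
 [ 0.9988  0.0482 -0.0003 -0.1898]
 [-0.0003 -0.0006 -1.      0.4045]
 [ 0.      0.      0.      1.    ]] [ 0.4955 -0.115   0.3845] [[ 0.9988  0.0482  0.0125]
 [ 0.0498 -0.9613 -0.2708]
 [-0.0011  0.2711 -0.9625]]
```

View pics/w1b.png

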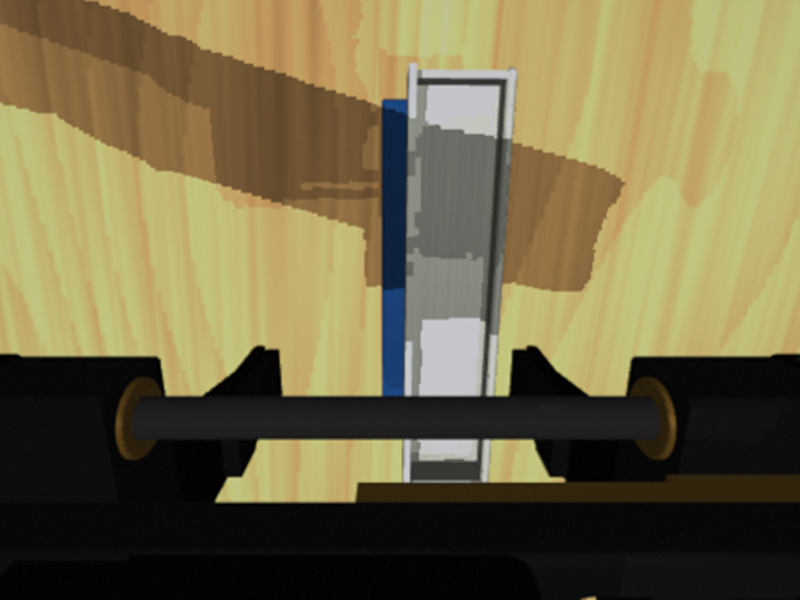

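The wrist view shows the whole rail. In the enlarged picture the lip's outer edge runs from (515,70) to (488,480), and the rear wall from (411,66) to (404,480).

Run:
```python
from h import *
np.set_printoptions(precision=4,suppress=True)
W=load("w1");S=load("scene0");D=load("side0");k=.64
P={"l+":(515.5,71),"l-":(488.5,481),"r+":(411,65),"r-":(403.5,481)}
Q={"l+":((255,173.25),(286.5,188.6)),"l-":((181.25,147.75),(333,131)),"r-":((192.5,136.25),(351.9,133.4))}
p={}
for n,(u,v) in P.items():
    p[n]=onz(W,u*k,v*k,.112 if n[0]=="l" else .128)
    print(n,p[n], tri((W,u*k,v*k),(S,*Q[n][0])) if n in Q else "", tri((W,u*k,v*k),(D,*Q[n][1]))[0] if n in Q else "")
d=p["l+"]-p["l-"];yaw=np.arctan2(-d[0],d[1]);d2=p["r+"]-p["r-"];print("yaw",yaw,np.arctan2(-d2[0],d2[1]),np.linalg.norm(d),np.linalg.norm(d2))
x=np.array([np.cos(yaw),np.sin(yaw),0])
print("seat from lip",(p["l+"]+p["l-"])/2-.03*x,"rear",(p["r+"]+p["r-"])/2+.029*x)
```

```text
l+ [ 0.557  -0.0612  0.112 ] (array([ 0.5559, -0.0572,  0.1072]), [0.0037551178505932903, 0.003755117850593455]) [ 0.5576 -0.0597  0.1018]
l- [ 0.5693 -0.3168  0.112 ] (array([ 0.569 , -0.3162,  0.1104]), [0.0015418969749201555, 0.0015418969749203453]) [ 0.571  -0.3256  0.101 ]
r+ [ 0.5007 -0.0643  0.128 ]  
r- [ 0.5103 -0.3077  0.128 ] (array([ 0.5118, -0.3165,  0.1215]), [0.0032535876448290444, 0.0032535876448289993]) [ 0.5091 -0.3057  0.1322]
yaw 0.047909828014442706 0.03929441927873204 0.25586580335843656 0.24365725633668375
seat from lip [ 0.5332 -0.1905  0.112 ] rear [ 0.5344 -0.1846  0.128 ]
```

To row units: 0.048 rad / 2 = 0.024.

Call:
tcp_steps:
  moves: {"increments":[[0.488,0.054,0,0.024,0.087],[0.488,0.054,0,0.024,0.087],[0.488,0.054,0,0.024,0.087],[0.488,0.054,0,0.024,0.087],[0.488,0.054,0,0.024,0.087],[0.488,0.054,0,0.024,0.087],[0.488,0.054,0,0.024,0.087],[0.488,0.054,0,0.024,0.087],[0.488,0.054,0,0.024,0.087],[0.488,0.054,0,0.024,0.087]]}

```text
clock: 2.58
ee_pos: [0.5301, 0.2999, 0.4043]
tool_rot: [0.0, 0.707, 0.707, -0.001]
force: [1.0, -0.6, -0.4]
width: 0.0873
gripper_force: 0.0
```

Run:
```python
from h import *
np.set_printoptions(precision=4,suppress=True)
c=shot("wrist","w2.png"); print(pose(),manip.get_state()["qpos"]); cv2.imwrite("pics/w2b.png",cv2.resize(c["img"],(800,600),interpolation=cv2.INTER_CUBIC))
```

```text
[[ 0.0011  1.      0.0001  0.5302]
 [ 1.     -0.0011 -0.0014  0.2994]
 [-0.0014  0.0001 -1.      0.4044]
 [ 0.      0.      0.      1.    ]] [ 0.0043  0.3971 -0.7735  1.4744  0.2796  1.384  -0.7834]
```

View pics/w2b.png

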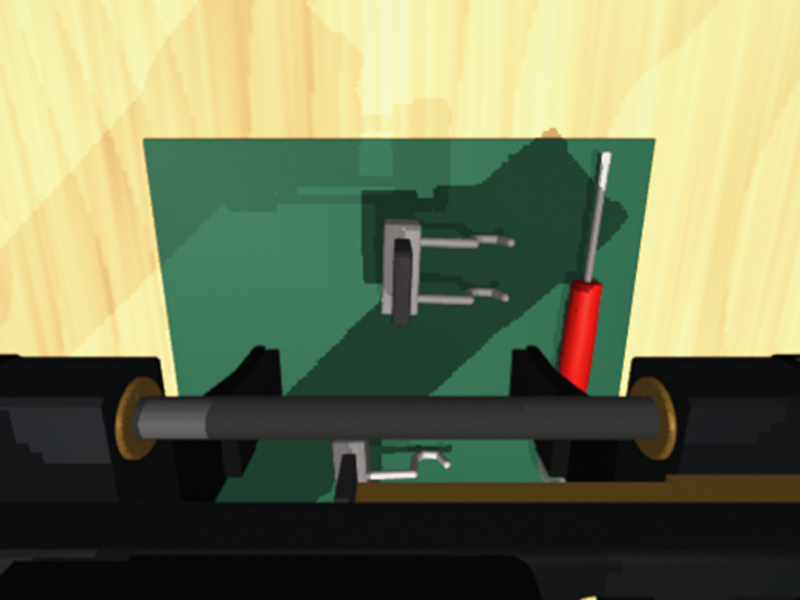

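The wrist view shows the double hook with its dark plate at about (402,280) in the enlarged picture, clear of the single hook at (350,460). I'll zoom in for the corners.

Run:
```python
from h import *
a=cv2.imread("pics/w2.png")[135:215,235:335]
b=cv2.resize(a,(800,640),interpolation=cv2.INTER_CUBIC)[:600]
cv2.imwrite("pics/z2.png",np.clip(b.astype(float)*1.6,0,255).astype(np.uint8))
```

```text
(no output)
```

View pics/z2.png

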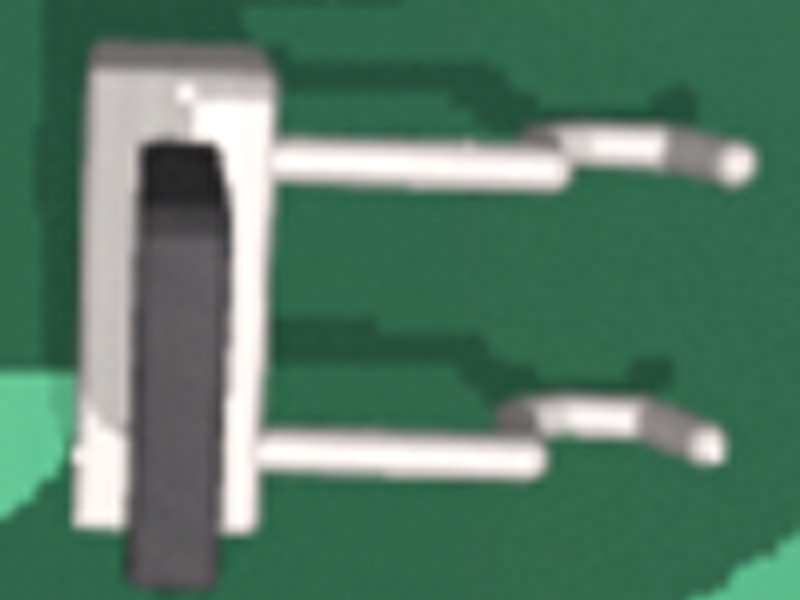

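The crop shows the plate's top-face corners at (142,232), (222,236), (214,590) and (131,588). The block's top corners are at (92,68), (275,72), (258,533) and (75,527).

Run:
```python
from h import *
np.set_printoptions(precision=4,suppress=True)
W=load("w2");S=load("scene0");D=load("side0")
f=lambda u,v:(235+(u+.5)/8-.5,135+(v+.5)/8-.5)
for z,pts in((.098,[(142,232),(222,236),(214,590),(131,588)]),(.041,[(92,68),(275,72),(258,533),(75,527)])):
    P=np.array([onz(W,*f(*p),z) for p in pts]); d=(P[0]+P[1]-P[2]-P[3])/2
    print(P[:,:2],"c",P.mean(0),"yaw",np.arctan2(-d[0],d[1]),np.linalg.norm(d),np.linalg.norm(P[1]-P[0]))
for w,s in(((214,590),(371.25,216.2)),((222,236),(390.5,223.2))): print(tri((W,*f(*w)),(S,*s)))
for w,s in(((131,588),(206.8,292)),((142,232),(190.8,309))): print("side",tri((W,*f(*w)),(D,*s)))
```

```text
[[0.5291 0.3221]
 [0.5388 0.3216]
 [0.5382 0.2761]
 [0.5276 0.2763]] c [0.5334 0.299  0.098 ] yaw -0.022316565227888354 0.04562359287248416 0.009753935004952417
[[0.5218 0.3355]
 [0.548  0.3349]
 [0.5464 0.2656]
 [0.5188 0.2666]] c [0.5337 0.3006 0.041 ] yaw -0.03286590482247687 0.06909980558340452 0.02622722269040373
(array([0.5381, 0.2778, 0.0997]), [0.0010995520494051863, 0.0010995520494052025])
(array([0.5385, 0.3246, 0.1009]), [0.002450176654211813, 0.0024501766542117144])
side (array([0.5283, 0.282 , 0.1083]), [0.0021690601135557256, 0.002169060113555734])
side (array([0.5308, 0.3264, 0.1036]), [0.0036957634121225656, 0.0036957634121225153])
```

To row units: 0.027 rad / 2 = 0.0135.

Call:
tcp_steps:
  moves: {"increments":[[0.0016,0.0034,0.05,0.0135,0.087],[0.0016,0.0034,0.1,0.0135,0.087],[0.0016,0.0034,0.13,0.0135,0.087],[0.0016,0.0034,0.15,0.0135,0.087],[0.0016,0.0034,0.16,0.0135,0.087],[0.0016,0.0034,0.16,0.0135,0.05],[0.0016,0.0034,0.16,0.0135,0.03]]}
  force: 35

```text
clock: 3.5
ee_pos: [0.533, 0.3032, 0.2459]
tool_rot: [0.0, 0.716, 0.698, 0.001]
force: [-0.2, -0.5, 0.2]
width: 0.0739
gripper_force: 0.0
```

Call:
tcp_steps:
  moves: {"increments":[[0,0,0,0,0.02],[0,0,0,0,0.01],[0,0,0,0,0],[0,0,0,0,0],[0,0,0,0,0],[0,0,0,0,0]]}
  force: 35

```text
clock: 4.25
ee_pos: [0.5326, 0.303, 0.2447]
tool_rot: [0.0, 0.716, 0.698, -0.0]
force: [1.8, 0.1, 0.4]
width: 0.0156
gripper_force: 1.3
```

Call:
tcp_steps:
  moves: {"increments":[[0,0,0,0,0],[0,0,0,0,0],[0,0,0,0,0],[0,0,0,0,0]]}
  force: 35

```text
clock: 4.75
ee_pos: [0.5327, 0.303, 0.2447]
tool_rot: [0.0, 0.716, 0.698, 0.0]
force: [3.1, 0.2, -1.2]
width: 0.0115
gripper_force: 35.0
```

Call:
tcp_steps:
  moves: {"increments":[[0,0,-0.01,0,0],[0,0,-0.03,0,0],[0,0,-0.03,0,0]]}

```text
clock: 5.12
ee_pos: [0.533, 0.3036, 0.2771]
tool_rot: [0.0, 0.716, 0.698, 0.002]
force: [-0.3, -0.5, -5.8]
width: 0.012
gripper_force: 35.0
```

Call:
tcp_steps:
  moves: {"increments":[[0,0,-0.04,0,0],[0,0,-0.09,0,0],[0,0,-0.13,0,0],[0,0,-0.15,0,0],[0,0,-0.15,0,0]]}
  force: 45

```text
clock: 5.75
ee_pos: [0.5327, 0.3032, 0.4252]
tool_rot: [0.0, 0.716, 0.698, 0.001]
force: [0.5, -0.1, -6.2]
width: 0.0117
gripper_force: 45.0
```

Call:
tcp_steps:
  moves: {"increments":[[-0.03,0,0,0,0],[-0.08,0.002,0,-0.005,0],[-0.14,0.004,0,-0.01,0],[-0.2,0.006,0,-0.015,0],[-0.26,0.008,0,-0.02,0],[-0.32,0.01,0,-0.025,0],[-0.38,0.0115,0,-0.03,0],[-0.44,0.012,0,-0.035,0],[-0.475,0.0124,0,-0.035,0],[-0.489,0.0124,0,-0.035,0]]}

```text
clock: 7.0
ee_pos: [0.532, -0.1889, 0.4221]
tool_rot: [-0.002, 0.692, 0.722, -0.001]
force: [0.0, 0.5, -6.4]
width: 0.0118
gripper_force: 45.0
```

Call:
tcp_steps:
  moves: {"increments":[[0,0,0,0,0],[0,0,0,0,0],[0,0,0,0,0]]}

```text
clock: 7.38
ee_pos: [0.5331, -0.1846, 0.4247]
tool_rot: [-0.0, 0.69, 0.724, 0.0]
force: [0.2, -0.4, -6.6]
width: 0.0117
gripper_force: 45.0
```

Run:
```python
from h import *
np.set_printoptions(precision=4,suppress=True)
print(pose())
a=shot("wrist","w3.png")["img"]; b=shot("scene","s3.png")["img"]; c=shot("side","d3.png")["img"]
t=lambda i,x,y,w,h: cv2.resize(i[y:y+h,x:x+w],(400,300),interpolation=cv2.INTER_CUBIC)
cv2.imwrite("pics/z3.png",np.vstack([np.hstack([t(a,160,40,220,165),cv2.resize(a,(400,300))]),np.hstack([t(b,150,50,160,120),t(c,240,60,160,120)])]))
```

```text
[[-0.0473  0.9989  0.0001  0.5331]
 [ 0.9989  0.0473  0.0002 -0.1846]
 [ 0.0002  0.0001 -1.      0.4247]
 [ 0.      0.      0.      1.    ]]
```

View pics/z3.png

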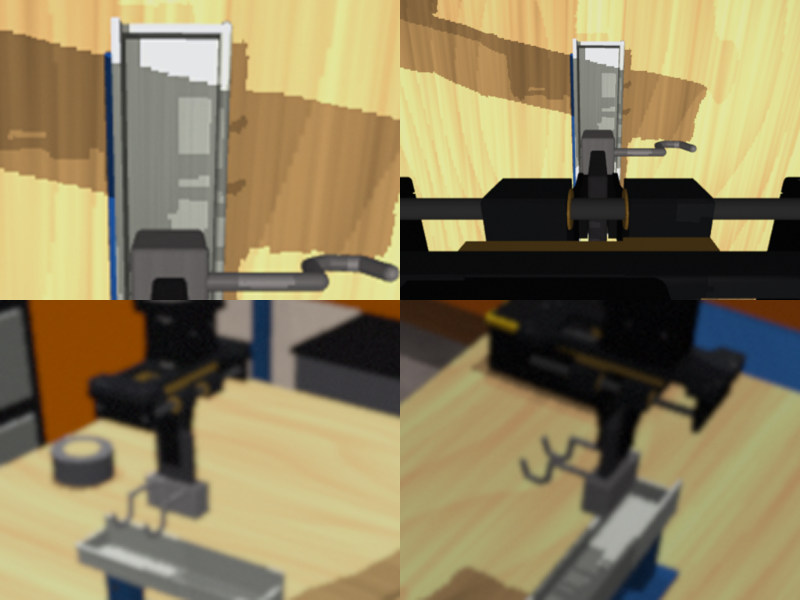

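The sheet shows the hook upright in the gripper above the channel, square to it with the prongs on the lip side. In the wrist crop the lip's outer corner is at (231,25), the rear corner at (113,20) and the block's top end edge runs from (133,249) to (207,250). I'll check the lateral alignment.

Run:
```python
from h import *
np.set_printoptions(precision=4,suppress=True)
W=load("w3");f=lambda u,v:(160+u*.55,40+v*.55)
L=onz(W,*f(231,25),.112);L2=onz(W,*f(221,255),.112);Rr=onz(W,*f(113,20),.128)
print("lip",L,L2,"rear",Rr)
d=L-L2;print("yaw",np.arctan2(-d[0],d[1]))
a=onz(W,*f(133,249),.221);b=onz(W,*f(207,250),.221);m=(a+b)/2;print("block top +y edge",a,b,"mid",m,np.linalg.norm(b-a))
y=np.array([-.046,.999,0]);x=np.array([.999,.046,0]);s=np.array([.533,-.189,0])
for n,p in(("lip",L),("lip2",L2),("rear",Rr),("blk",m)): print(n,(p-s)@x,(p-s)@y)
```

```text
lip [ 0.5578 -0.0614  0.112 ] [ 0.5615 -0.1788  0.112 ] rear [ 0.5008 -0.0645  0.128 ]
yaw 0.03124654550539763
block top +y edge [ 0.5187 -0.1527  0.221 ] [ 0.5445 -0.1518  0.221 ] mid [ 0.5316 -0.1523  0.221 ] 0.025767552018012403
lip 0.03065765904742992 0.12636306141098586
lip2 0.02892197099950263 0.008833299220737369
rear -0.026457762112281676 0.12583777185764594
blk 0.0002960750265886776 0.03677535636466199
```

Call:
tcp_steps:
  moves: {"increments":[[0,0,0.03,0,0],[0,0,0.05,0,0],[0,0,0.06,0,0],[0,0,0.07,0,0],[0,0,0.078,0,0],[0,0,0.084,0,0],[0,0,0.087,0,0],[0,0,0.087,0,0],[0,0,0.087,0,0]]}

```text
clock: 8.65
ee_pos: [0.5329, -0.1862, 0.3381]
tool_rot: [0.0, 0.691, 0.723, 0.0]
force: [1.5, 0.4, -5.2]
width: 0.0117
gripper_force: 45.0
```

Call:
tcp_steps:
  moves: {"increments":[[0,0,0.002,0,0],[0,0,0.004,0,0],[0,0,0.004,0,0]]}

```text
clock: 9.02
ee_pos: [0.5327, -0.1861, 0.3335]
tool_rot: [-0.0, 0.691, 0.723, -0.0]
force: [0.3, 0.6, -5.1]
width: 0.0118
gripper_force: 45.0
```

Call:
tcp_steps:
  moves: {"increments":[[0,0,0.001,0,0],[0,0,0.0015,0,0],[0,0,0.0015,0,0],[0,0,0.0015,0,0]]}

```text
clock: 9.52
ee_pos: [0.5328, -0.1862, 0.3323]
tool_rot: [0.0, 0.691, 0.723, 0.0]
force: [0.0, -0.3, -5.4]
width: 0.0116
gripper_force: 45.0
```

Call:
tcp_steps:
  moves: {"increments":[[0,0,0.001,0,0],[0,0,0.001,0,0],[0,0,0.001,0,0]]}

```text
clock: 9.9
ee_pos: [0.5329, -0.186, 0.3316]
tool_rot: [0.0, 0.691, 0.723, 0.0]
force: [-1.0, 0.6, 0.8]
width: 0.0114
gripper_force: 45.0
```

Call:
tcp_steps:
  moves: {"increments":[[0,0,0,0,0.02],[0,0,0,0,0.03],[0,0,0,0,0.05],[0,0,0,0,0.087],[0,0,0,0,0.087],[0,0,0,0,0.087],[0,0,0,0,0.087],[0,0,0,0,0.087]]}
  force: 5

```text
clock: 10.9
ee_pos: [0.5328, -0.1862, 0.3313]
tool_rot: [0.0, 0.691, 0.723, -0.0]
force: [0.4, 0.3, 0.6]
width: 0.0816
gripper_force: 0.0
```

Call:
tcp_steps:
  moves: {"increments":[[0,0,0,0,0.087],[0,0,-0.02,0,0.087],[0,0,-0.05,0,0.087],[0,0,-0.09,0,0.087],[0,0,-0.09,0,0.087],[0,0,-0.09,0,0.087]]}

```text
clock: 11.65
ee_pos: [0.5327, -0.1861, 0.4208]
tool_rot: [-0.0, 0.691, 0.723, -0.0]
force: [0.0, -0.5, -0.6]
width: 0.087
gripper_force: 0.0
```

Run:
```python
from h import *
a=shot("wrist","w4.png")["img"]; b=shot("scene","s4.png")["img"]; c=shot("side","d4.png")["img"]
t=lambda i,x,y,w,h: cv2.resize(i[y:y+h,x:x+w],(400,300),interpolation=cv2.INTER_CUBIC)
cv2.imwrite("pics/z4.png",np.vstack([np.hstack([t(a,160,40,220,165),cv2.resize(b,(400,300))]),np.hstack([t(b,160,100,120,90),t(c,260,100,120,90)])]))
```

```text
(no output)
```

View pics/z4.png

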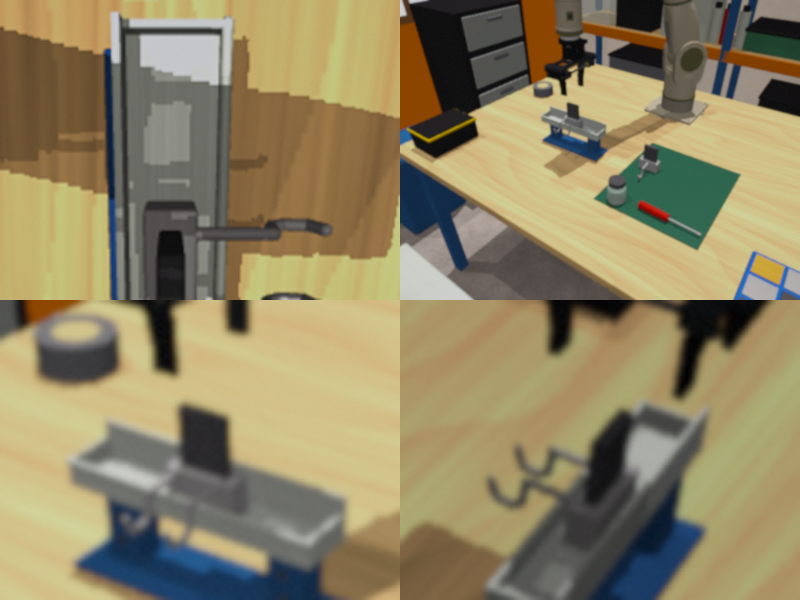

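The sheet shows the hook standing upright and square in the channel with its prongs over the lip: in the wrist crop the block spans columns 145–197 between walls at 125 and 222. The gripper is clear, and the single hook and jar have not moved.

```bash
python3 -c "
from plant import manip, cams
print(manip.hand_in())"
```

```text
the job is handed in; nothing more can be done
None
```

The two-pronged hook is seated upright and square in the rail channel with its prongs over the front lip, the gripper is clear, the single hook and jar are where they were, and the job was handed in at about 12 s (the hand-in returned no verdict).

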